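Front up the counter display

TASK

Front up the display tray on the shop counter: in the three lanes where the goods have slipped back (tins, tea cartons and jars), gently push the goods forward along the lane with the fingertips until the front one rests against the clear lip on the customers' side and the second one is close up behind it, the tea cartons square to the lip. Only push them along the tray floor: do not squeeze, lift or tip anything. Leave the soap, which already stands at the lip, and everything else on the counter where it is.

Things in the scene. Friction and masses are not known exactly. Their poses are not given: they have to be found in the camera images.
- tray: four-lane counter display tray, fixed to the counter: black floor 274 deep x 356 wide, its top 6 mm above the counter. Origin on the counter surface below the middle of the lanes' width; own x points along the lanes towards the customers' side, own y to the left across the lanes, z up. The soap stands in the lane at own y = +132; tins, tea and jars have one each of the other three lanes, in any order
- lip (a point): point on the inner face of the tray's clear front lip, at floor level, in the middle of its width: 125 mm from the tray's origin along its own x. The lip closes all four lanes at the front; it is 4 thick and its top is 46 mm above the counter
- lanes (a point): middle of the tray's rear edge, at floor level, at tray x = -145: here the floor ends and the lanes are open towards the robot. Five aluminium dividers along tray x (4 thick, tops 43 mm above the counter) at tray y = -176, -88, 0, 88, 176 make four lanes 84 wide inside, centred at tray y = -132, -44, 44, 132. Slick: a pair slides at 1 to 5 N
- tin_front_mid (a point): centre, half-way up, of the front round fish tin, steel with a blue label and white band, 76 diameter x 40 high, 0.2 kg
- tin_rear_mid (a point): centre, half-way up, of the second tin, like the front one, standing behind it (nearer the robot) in the same lane with a gap of 4 to 15 mm
- tin_front: the same tin (front one); origin at the centre of its underside
- tin_rear: the same tin (second one); origin at the centre of its underside
- tea_front_mid (a point): centre, half-way up, of the front green and yellow tea carton, 56 deep (own x) x 60 wide (own y) x 50 high, 0.1 kg
- tea_rear_mid (a point): centre, half-way up, of the second tea carton, like the front one, standing behind it (nearer the robot) in the same lane with a gap of 4 to 15 mm
- tea_front: the same tea carton (front one); origin at the centre of its underside
- tea_rear: the same tea carton (second one); origin at the centre of its underside
- jar_front_mid (a point): centre, half-way up, of the front amber glass jar with paper label and red lid, 64 diameter x 58 high (body 44 high, then a lid of 58 diameter), 0.2 kg
- jar_rear_mid (a point): centre, half-way up, of the second jar, like the front one, standing behind it (nearer the robot) in the same lane with a gap of 4 to 15 mm
- jar_front: the same jar (front one); origin at the centre of its underside
- jar_rear: the same jar (second one); origin at the centre of its underside
- terminal: black card terminal, 165 x 78 x 45, loose, to be left alone; origin at the centre of its underside
- calculator: grey desk calculator, 150 x 105 x 22, loose, to be left alone; origin at the centre of its underside
- price_gun: blue price-labelling gun lying on its side, about 150 x 160 x 36, loose, to be left alone; origin at the centre of its underside
- paper_roll: white till-paper roll standing upright, 72 diameter x 80 high, loose, to be left alone; origin at the centre of its underside
- sweets_a: clear sweet jar with red lid, 116 diameter x 193 high, loose, to be left alone; origin at the centre of its underside
- sweets_b: clear sweet jar with red lid, 116 diameter x 193 high, loose, to be left alone; origin at the centre of its underside
- soap_front: orange soap box 68 deep x 76 wide x 36 high, loose, already against the lip, to be left alone; origin at the centre of its underside
- soap_rear: the second soap box, close behind the first, to be left alone; origin at the centre of its underside
Things that resemble listed ones, but are neither listed nor needed, are in the scene too. What is shaped like the tea_rear but black or purple is not meant.

How it is judged:
At the end, for the whole second after the job is handed in: In each of the three lanes the front tin, carton and jar stands within 6 mm of the lip and the second one within 10 mm of where it would stand with no gaps at all; both tea cartons are square to the lanes within 0.09 rad; all six stand upright on the tray floor, at rest (x of tin_front_mid in the frame of tray between 0.081 and 0.091 m and height (world z) of each of tin_front_mid, tin_rear_mid below 0.031 m and angle between each of tin_front_mid, tin_rear_mid, tea_front_mid, tea_rear_mid, jar_front_mid, jar_rear_mid's own z axis and vertical below 0.08 rad and linear speed of each of tin_front, tin_rear, tea_front, tea_rear, jar_front, jar_rear below 0.01 m/s and x of tin_rear_mid in the frame of tray between 0.001 and 0.091 m and x of tea_front_mid in the frame of tray between 0.091 and 0.101 m and height (world z) of each of tea_front_mid, tea_rear_mid below 0.036 m and angle between the x axis of each of tea_front_mid, tea_rear_mid and the x axis of tray, either way round below 0.09 rad and x of tea_rear_mid in the frame of tray between 0.031 and 0.101 m and x of jar_front_mid in the frame of tray between 0.087 and 0.097 m and height (world z) of each of jar_front_mid, jar_rear_mid below 0.04 m and x of jar_rear_mid in the frame of tray between 0.019 and 0.097 m); the robot touches nothing.
It fails at once if a tin, carton or jar is lifted more than 12 mm off the tray floor or tipped over by more than 0.3 rad (height (world z) of any of tin_front_mid, tin_rear_mid above 0.038 m or angle between any of tin_front_mid, tin_rear_mid, tea_front_mid, tea_rear_mid, jar_front_mid, jar_rear_mid's own z axis and vertical above 0.3 rad or height (world z) of any of tea_front_mid, tea_rear_mid above 0.043 m or height (world z) of any of jar_front_mid, jar_rear_mid above 0.047 m).
It fails at once if a tin, carton or jar is squeezed or rammed by the fingers with more than 36 N (contact force between the fingers and tin_front above 36 N or contact force between the fingers and tin_rear above 36 N or contact force between the fingers and tea_front above 36 N or contact force between the fingers and tea_rear above 36 N or contact force between the fingers and jar_front above 36 N or contact force between the fingers and jar_rear above 36 N).
It fails at once if the soap is moved more than 12 mm (distance of any of soap_front, soap_rear from where it was at the start of the episode above 0.012 m).
It fails at once if something else on the counter is moved more than 20 mm (distance of any of terminal, calculator, price_gun, paper_roll, sweets_a, sweets_b from where it was at the start of the episode above 0.02 m).
It also fails if it takes over 54 s, if anything falls off the work surface, if the arm or the gripper's body presses on something with over 40 N, if the wrist force passes 120 N, or if a joint passes its speed limit or range.

ROBOT

A 6-joint arm with a two-finger parallel gripper is mounted at the origin on the work surface. World frame = base frame: x ahead of the robot, y to its left, z up, the work surface at z = 0. Lengths are in m, angles in rad, forces in N, time in s.
With the tool pointing down it reaches from about 0.375 to 0.9 m from the base axis. Payload 3.1 kg.
Tool frame: the origin (TCP) lies on the centre line of the jaws, within the pads' length; the fingertips stand 19 mm ahead of it and the grasp point (between the pads) is the TCP; z points along the fingers, y is the line along which they close (so a half turn about z gives the same grasp; the last joint's range is limited). The gripper opens to 85 mm and grips with 20 to 120 N. Pads are 22 mm wide; open, the fingers measure 114 mm over their backs; the gripper's body (76 mm by 85 mm) begins 54 mm behind the grasp point. The pads swing forward as they close: fully open they stand 13 mm farther back than shut.
Start: joints at [-1.407, 0.527, 1.433, -0, 1.181, -0.178], TCP at [0.21, -0.589, 0.218] pointing down, gripper open.
Joint ranges: [-3.08, 3.08], [-0.75, 2.2], [0.22, 2.44], [-1.43, 4.57], [0, 2.65], [-2.85, 2.85]. Speed limits (rad/s): [2.79, 2.79, 3.14, 3.14, 3.14, 3.14].

INTERFACE

Orientations are given as a unit quaternion [x, y, z, w].
In Python, from station import manip gives the robot as it stands.
- The arm moves only by the tool servo_tool, never from a script. Its argument "rows" is a list that holds one entry, the list of rows, each a list of 7 numbers: the turn, a rotation vector about the tool's x, y, z in degrees, then the shift along the tool's x, y, z in m, then the gripper command: -1 is shut, 1 is fully open, values between are in proportion. In form: [[[wx, wy, wz, tx, ty, tz, jaw], ...]]. A call has 1 to 8 rows; each row shifts and turns the commanded pose from where the row before left it, along the tool's axes as they then stand; what a row does not reach is not made up. A row lasts 1/12 s, in which the tool goes at most 41.7 mm and 7.16 degrees, less where a joint would pass 70% of its speed; a pose out of reach is approached as far as the arm can. A call is refused whole if a number of a shift passes 0.0417 or a number of a turn 7.16, either way. A call with a gripper value outside its range is refused whole. The fingers move at their own pace and stop on an object; "squeeze" is the grip in N (left out, the last holds). Time passes only in rows, so rows that do not move let the fingers close. It gives the time, the measured TCP pose, the force, the opening and the grip force at its end, in the units of the state.
- manip.sense(): the state, without advancing time (a new reading comes with each control period).
- manip.snapshot(name): name is "scene" or "top"; returns the picture (480x640x3 uint8, blue, green, red); there is no depth.
- manip.camera_info(name): a dict with "K" (3x3 intrinsics, pixels), "camera_from_world" (4x4, takes a point from world to camera coordinates). Camera axes: x right, y down, z forward; pixel columns grow to the right and rows downward; lengths in m; the calibration is good to about 2 mm. A picture is of the moment at which its call begins. camera_info takes no time and is no camera call.
- manip.sign_off(): hands the job in; it is judged then, once.
The state is a dict: "t": time; "q": joint angles; "qd": joint speeds; "tau": joint torques, N m; "tcp_pos": TCP position; "tool_rot": TCP orientation; "force": force on the tool from outside, world axes, zero at the start; "ft_torque": the same for the moment, N m; "finger_gap": opening from 0.0 (shut) to 1.0 (fully open); "gripper_force": force on a finger pad.
Only numpy, scipy, OpenCV 4.12 (cv2) and the standard library are available. Lean on these libraries where they do the work, as an engineer would, in place of code of your own. Each camera call takes 0.05 s, during which the arm holds its last target. There are 200 camera calls.

## Working session

There is one attempt and no reset: what is moved stays moved. The work goes in short steps, Python scripts to look and compute and a tool call to move; the robot and the scene stay as the last step left them, time stands still between calls to the robot, and variables do not carry over. Pictures are saved under pics/ and viewed, at most 10 in all, crops included, and the job is handed in when it is done.

Besides the shell and the picture viewer there is one more tool, called after "Request:" as name(argument=value, ...) on one line, values as JSON. servo_tool: Moves the arm, as the interface text tells. Its arguments: {"type":"object","properties":{"rows":{"type":"array","items":{"type":"array","items":{"type":"array","items":{"type":"number"}}}},"squeeze":{"type":"number"}},"required":["rows"]}

```bash
mkdir -p pics; python3 - <<'E'
from station import manip
import cv2
for n in("scene","top"):
    im=manip.snapshot(n); cv2.imwrite(f"pics/{n}0.png",im)
    c=manip.camera_info(n); print(n,c["K"],c["camera_from_world"])
s=manip.sense(); print(s)
E
```

```text
scene [[507.2085909    0.         321.19266479]
 [  0.         507.2085909  225.35279078]
 [  0.           0.           1.        ]] [[ 0.77898044  0.62693937  0.01168375 -0.45198769]
 [ 0.39108632 -0.47119643 -0.79058549 -0.10715982]
 [-0.49014382  0.62041999 -0.61224021  1.33825691]
 [ 0.          0.          0.          1.        ]]
top [[599.22787229   0.         312.34423149]
 [  0.         599.22787229 233.32777634]
 [  0.           0.           1.        ]] [[-0.02774423 -0.99961353 -0.00174375  0.06903119]
 [-0.98749359  0.02767859 -0.15521052  0.49974659]
 [ 0.1551988  -0.00258426 -0.98787988  1.24784936]
 [ 0.          0.          0.          1.        ]]
{'t': 0.1, 'q': array([-1.40642716e+00,  5.28368671e-01,  1.43374104e+00, -3.77962211e-06,
        1.18143358e+00, -1.78522676e-01]), 'qd': array([-0.00213386, -0.0038111 , -0.00124409,  0.000138  , -0.00031198,
       -0.00023365]), 'tau': array([-4.58398317e-04, -4.43305600e+01, -1.78586179e+01, -1.54499498e-04,
        3.88858927e-03,  2.24438857e-06]), 'tcp_pos': array([ 0.21003609, -0.58794992,  0.21704484]), 'tool_rot': array([ 9.85338521e-01,  1.70607875e-01,  5.15440445e-06, -9.75304639e-04]), 'force': array([-0.00682722,  0.08773526, -0.29702338]), 'ft_torque': array([ 0.01481362, -0.00769837,  0.03081841]), 'gripper_force': 0.0, 'finger_gap': 0.9998815648972914}
```

View pics/top0.png

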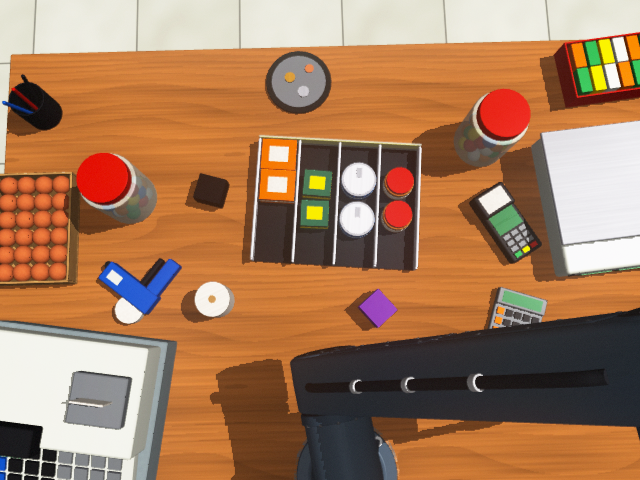

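View pics/scene0.png

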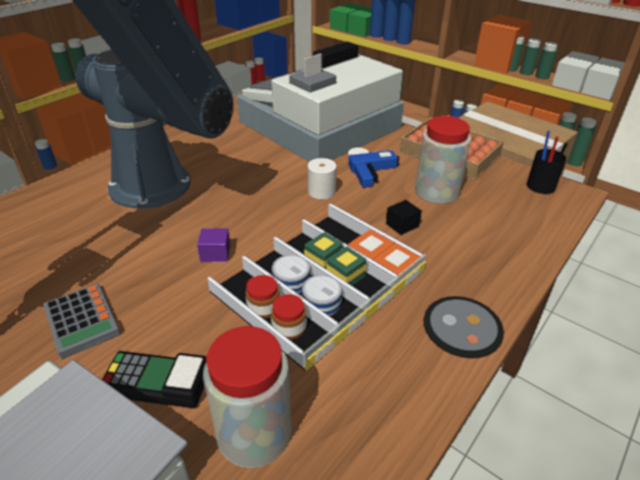

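The top view shows the tray at about (250–421, 137–269). From left to right the lanes hold soap, tea (~(316,182) and (314,213)), tins ((358,180) and (357,218)) and jars ((399,181) and (397,215)). The scene view agrees. Next I'll enlarge a crop.

```bash
python3 - <<'E'
import cv2
im=cv2.imread("pics/top0.png")[125:280,240:435]
cv2.imwrite("pics/crop0.png",cv2.resize(im,None,fx=3.8,fy=3.8,interpolation=cv2.INTER_CUBIC))
E
```

```text
(no output)
```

View pics/crop0.png

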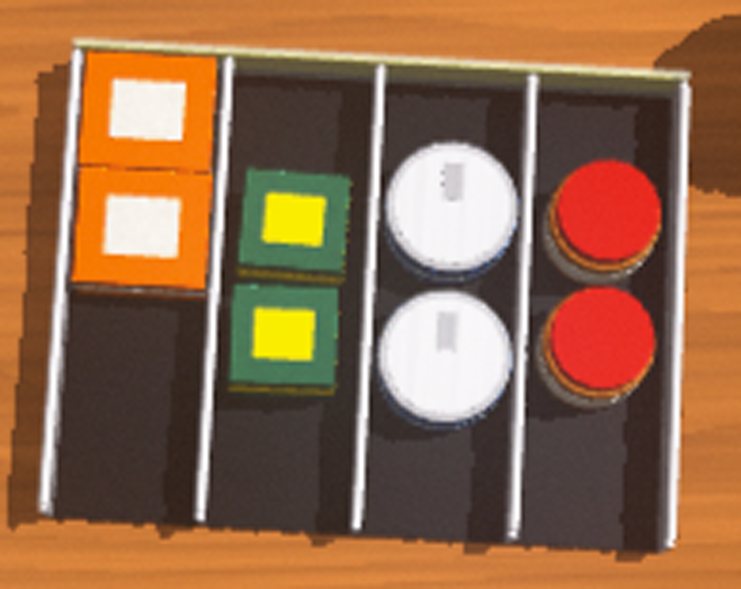

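The crop shows the divider top ends (rear v≈516–547, front v≈48–82). It also shows the tea top centres (294,221) and (284,335), tins (451,207) and (446,357), and jar lids (608,214) and (602,339). I'll fit the tray pose from these.

```bash
cat > h.py <<'E'
import numpy as np
from station import manip
from scipy.optimize import least_squares
c=manip.camera_info("top");K=np.array(c["K"]);T=np.array(c["camera_from_world"])
def full(p): return np.array([240+(p[0]+.5)/3.8-.5,125+(p[1]+.5)/3.8-.5])
def ray(uv,z):
    d=T[:3,:3].T@np.linalg.solve(K,[*uv,1]);o=-T[:3,:3].T@T[:3,3]
    return (o+d*(z-o[2])/d[2])[:2]
E
python3 - <<'E'
from h import *
ys=[.176,.088,0,-.088,-.176]
A=[(46,514),(201,520),(357,528),(513,537),(670,545)];B=[(78,50),(228,60),(381,68),(532,75),(685,82)]
P=[(-.145,y) for y in ys]+[(.125,y) for y in ys]
W=np.array([ray(full(p),.043) for p in A+B]);P=np.array(P)
def tr(q,P): c,s=np.cos(q[2]),np.sin(q[2]);return q[:2]+P@np.array([[c,s],[-s,c]])
r=least_squares(lambda q:(tr(q,P)-W).ravel(),[.6,0,0]);q=r.x
print("tray",q,"res mm\n",(r.fun.reshape(-1,2)*1000).round(1))
c_,s=np.cos(q[2]),np.sin(q[2])
for n,p,z in [("teaF",(294,221),.056),("teaR",(284,335),.056),("tinF",(451,207),.046),("tinR",(446,357),.046),("jarF",(608,214),.064),("jarR",(602,339),.064),("soapF",(151,110),.042),("soapR",(142,228),.042),("teaF-l",(246,168),.056),("teaF-r",(350,176),.056),("teaR-l",(229,384),.056),("teaR-r",(333,388),.056)]:
    w=ray(full(p),z);d=w-q[:2];print(n,w.round(4),"tray",np.round([c_*d[0]+s*d[1],-s*d[0]+c_*d[1]],4))
E
```

```text
tray [ 5.77671685e-01 -3.14882694e-04 -8.22082452e-02] res mm
 [[ 0.3  1.5]
 [-1.1  0.4]
 [-1.4 -0.2]
 [-1.2 -1. ]
 [-1.5 -1.3]
 [ 0.3  1.1]
 [ 1.5 -0.1]
 [ 1.6  0.3]
 [ 1.  -0.5]
 [ 0.5 -0.2]]
teaF [0.6084 0.0421] tray [0.0271 0.0448]
teaR [0.543  0.0496] tray [-0.0387  0.0469]
tinF [ 0.6165 -0.0478] tray [ 0.0426 -0.0441]
tinR [ 0.5297 -0.0415] tray [-0.0444 -0.045 ]
jarF [ 0.6055 -0.1342] tray [ 0.0387 -0.1312]
jarR [ 0.5342 -0.1273] tray [-0.0329 -0.1301]
soapF [0.6797 0.1223] tray [0.0916 0.1306]
soapR [0.6101 0.1288] tray [0.0217 0.1313]
teaF-l [0.64   0.0684] tray [0.0564 0.0736]
teaF-r [0.6336 0.0096] tray [0.0549 0.0145]
teaR-l [0.516  0.0811] tray [-0.0682  0.0761]
teaR-r [0.5121 0.0231] tray [-0.0673  0.0179]
```

The fit checks out: the soap front comes out at tray x = 0.0916 m, where 0.091 m is expected. I'll half-close the jaws, turn the tool's x axis along the lanes and go to the jar lane first.

Request:
servo_tool(rows=[[[0, 0, 6.1, 0, 0, 0, -0.2], [0, 0, 6.1, 0, 0, 0, -0.2], [0, 0, 6.1, 0, 0, 0, -0.2], [0, 0, 6.1, 0, 0, 0, -0.2], [0, 0, 0, 0.0147, -0.0346, 0, -0.2], [0, 0, 0, 0.0147, -0.0346, 0, -0.2], [0, 0, 0, 0.0147, -0.0346, 0, -0.2], [0, 0, 0, 0.0147, -0.0346, 0, -0.2]]])

```text
t: 0.77
tcp_pos: [0.2803, -0.4538, 0.2173]
tool_rot: [0.999, -0.042, -0.0, -0.001]
force: [0.8, -0.6, 0.9]
finger_gap: 0.405
gripper_force: 0.0
```

Request:
servo_tool(rows=[[[0, 0, 0, 0.0147, -0.0346, 0, -0.2], [0, 0, 0, 0.0147, -0.0346, 0, -0.2], [0, 0, 0, 0.0147, -0.0346, 0, -0.2], [0, 0, 0, 0.0147, -0.0346, 0, -0.2], [0, 0, 0, 0.0147, -0.0346, 0, -0.2], [0, 0, 0, 0.0147, -0.0346, 0, -0.2], [0, 0, 0, 0.0147, -0.0346, 0, -0.2], [0, 0, 0, 0, 0, 0, -0.2]]])

```text
t: 1.43
tcp_pos: [0.4037, -0.2163, 0.2175]
tool_rot: [0.999, -0.038, -0.001, -0.002]
force: [-0.9, 0.1, -0.6]
finger_gap: 0.398
gripper_force: 0.0
```

```bash
cat >> h.py <<'E'
from scipy.spatial.transform import Rotation as R
Q=(.57767,-.00031,-.0822)
def tray(p):
    c_,s=np.cos(Q[2]),np.sin(Q[2]);d=np.array(p[:2])-Q[:2];return np.round([c_*d[0]+s*d[1],-s*d[0]+c_*d[1]],4)
def show():
    s=manip.sense();X=R.from_quat(s["tool_rot"]).as_matrix()
    print("t",round(s["t"],2),"tray",tray(s["tcp_pos"]),"z",s["tcp_pos"][2].round(4),"yaw err deg",np.degrees(np.arctan2(X[1,0],X[0,0])-Q[2]).round(2),"zaxis",X[:,2].round(4),"gap",round(s["finger_gap"],3),"F",s["force"].round(2))
E
python3 -c "from h import *;show()"
```

```text
t 1.43 tray [-0.1557 -0.2296] z 0.2175 yaw err deg 0.3 zaxis [-0.001   0.0043 -1.    ] gap 0.398 F [-0.92  0.15 -0.59]
```

Request:
servo_tool(rows=[[[0, 0, 0, 0.0147, -0.0325, 0, -0.2], [0, 0, 0, 0.0147, -0.0325, 0, -0.2], [0, 0, 0, 0.0147, -0.0325, 0, -0.2], [0, 0, 0, 0, 0, 0.03, -0.2], [0, 0, 0, 0, 0, 0.03, -0.2], [0, 0, 0, 0, 0, 0.03, -0.2], [0, 0, 0, 0, 0, 0.02, -0.2], [0, 0, 0, 0, 0, 0, -0.2]]])

```text
t: 2.1
tcp_pos: [0.4521, -0.128, 0.1044]
tool_rot: [0.999, -0.041, -0.004, -0.002]
force: [-0.4, -0.5, 0.3]
finger_gap: 0.401
gripper_force: 0.0
```

```bash
python3 - <<'E'
from h import *
import cv2
show()
im=manip.snapshot("top");a=im[125:290,240:435]
b=manip.snapshot("scene")[190:370,190:440]
a=cv2.resize(a,None,fx=2.4,fy=2.4,interpolation=cv2.INTER_CUBIC)[:396];b=cv2.resize(b,(550,396),interpolation=cv2.INTER_CUBIC)
o=np.hstack([a,b]);o=cv2.resize(o,(800,int(o.shape[0]*800/o.shape[1])));cv2.imwrite("pics/c1.png",o)
E
```

```text
t 2.1 tray [-0.1147 -0.1375] z 0.1044 yaw err deg -0.04 zaxis [-0.0078  0.0043 -1.    ] gap 0.401 F [-0.45 -0.53  0.26]
```

View pics/c1.png

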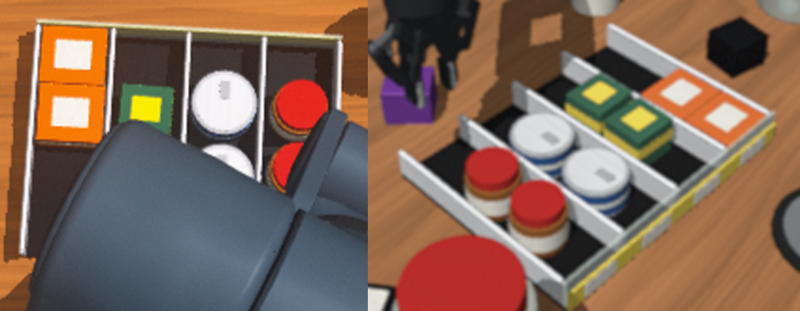

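The gripper hangs behind the jars (right half, fingertips around (430,85)) near the purple decoy. I'll check the decoy's clearance and project the TCP.

```bash
python3 - <<'E'
from h import *
for p in [(378,290),(397,309),(359,305)]: w=ray(p,.05);print(w.round(3),tray(w))
s=manip.sense();c=manip.camera_info("scene");T2=np.array(c["camera_from_world"]);K2=np.array(c["K"])
for dz in (0,-.019):
    p=T2[:3,:3]@(s["tcp_pos"]+[0,0,dz])+T2[:3,3];u=K2@p/p[2];print("scene px",u[:2].round(0),"in picture",((u[0]-190)*2.2*800/1018+368).round(),((u[1]-190)*2.2*800/1018).round())
E
```

```text
[ 0.376 -0.079] [-0.1949 -0.0952]
[ 0.335 -0.117] [-0.2323 -0.1363]
[ 0.345 -0.038] [-0.2283 -0.0568]
scene px [228. 250.] in picture 434.0 103.0
scene px [229. 257.] in picture 436.0 116.0
```

Request:
servo_tool(rows=[[[0, 0, 0, 0, -0.005, 0.01, -0.2], [0, 0, 0, 0, 0, 0.02, -0.2], [0, 0, 0, 0, 0, 0.02, -0.2], [0, 0, 0, 0, 0, 0.01, -0.2], [0, 0, 0, 0, 0, 0.002, -0.2], [0, 0, 0, 0, 0, 0, -0.2], [0, 0, 0, 0, 0, 0, -0.2]]])

```text
t: 2.78
tcp_pos: [0.4563, -0.125, 0.0472]
tool_rot: [0.999, -0.042, 0.001, 0.001]
force: [0.0, -0.4, 0.1]
finger_gap: 0.396
gripper_force: 0.0
```

```bash
python3 -c "from h import *;show()"
```

```text
t 2.78 tray [-0.1107 -0.1342] z 0.0472 yaw err deg -0.06 zaxis [ 0.0025 -0.0014 -1.    ] gap 0.396 F [ 0.   -0.36  0.09]
```

Request:
servo_tool(rows=[[[0, 0, 0, 0, -0.002, 0.004, -0.2], [0, 0, 0, 0, 0, 0.003, -0.2], [0, 0, 0, 0.008, 0, 0, -0.2], [0, 0, 0, 0.008, 0, 0, -0.2], [0, 0, 0, 0.008, 0, 0, -0.2], [0, 0, 0, 0.008, 0, 0, -0.2], [0, 0, 0, 0.004, 0, 0, -0.2], [0, 0, 0, 0.004, 0, 0, -0.2]]])

```text
t: 3.45
tcp_pos: [0.4964, -0.1257, 0.0389]
tool_rot: [0.999, -0.041, 0.0, 0.0]
force: [0.2, 0.1, 0.9]
finger_gap: 0.399
gripper_force: 0.0
```

Request:
servo_tool(rows=[[[0, 0, 0, 0.004, 0, 0, -0.2], [0, 0, 0, 0.004, 0, 0, -0.2], [0, 0, 0, 0.004, 0, 0, -0.2], [0, 0, 0, 0.004, 0, 0, -0.2], [0, 0, 0, 0.004, 0, 0, -0.2], [0, 0, 0, 0.004, 0, 0, -0.2], [0, 0, 0, 0.004, 0, 0, -0.2], [0, 0, 0, 0.004, 0, 0, -0.2]]])

```text
t: 4.12
tcp_pos: [0.5273, -0.1282, 0.0388]
tool_rot: [0.999, -0.042, -0.0, -0.0]
force: [-1.9, 0.3, 0.2]
finger_gap: 0.401
gripper_force: 1.1
```

```bash
python3 -c "from h import *;show()"
```

```text
t 4.12 tray [-0.0397 -0.1316] z 0.0388 yaw err deg -0.05 zaxis [-5.e-04  1.e-04 -1.e+00] gap 0.401 F [-1.9   0.32  0.19]
```

Request:
servo_tool(rows=[[[0, 0, 0, 0.004, 0, 0, -0.2], [0, 0, 0, 0.004, 0, 0, -0.2], [0, 0, 0, 0.004, 0, 0, -0.2], [0, 0, 0, 0.004, 0, 0, -0.2], [0, 0, 0, 0.004, 0, 0, -0.2], [0, 0, 0, 0.003, 0, 0, -0.2], [0, 0, 0, 0.002, 0, 0, -0.2], [0, 0, 0, 0, 0, 0, -0.2]]])

```text
t: 4.78
tcp_pos: [0.553, -0.1305, 0.0389]
tool_rot: [0.999, -0.041, 0.001, 0.0]
force: [-1.4, 0.7, -0.3]
finger_gap: 0.394
gripper_force: 0.5
```

```bash
python3 -c "from h import *;show()"
```

```text
t 4.78 tray [-0.0139 -0.1318] z 0.0389 yaw err deg -0.04 zaxis [ 1.3e-03 -5.0e-04 -1.0e+00] gap 0.394 F [-1.37  0.66 -0.31]
```

Request:
servo_tool(rows=[[[0, 0, 0, 0.001, 0, 0, -0.2], [0, 0, 0, 0.001, 0, 0, -0.2], [0, 0, 0, 0.001, 0, 0, -0.2], [0, 0, 0, 0.001, 0, 0, -0.2], [0, 0, 0, 0, 0, 0, -0.2]]])

```text
t: 5.2
tcp_pos: [0.5562, -0.1306, 0.0389]
tool_rot: [0.999, -0.042, 0.0, 0.0]
force: [-2.0, 1.0, 0.3]
finger_gap: 0.398
gripper_force: 1.0
```

Request:
servo_tool(rows=[[[0, 0, 0, 0.001, 0, 0, -0.2], [0, 0, 0, 0.001, 0, 0, -0.2], [0, 0, 0, 0, 0, 0, -0.2]]])

```text
t: 5.45
tcp_pos: [0.5584, -0.1309, 0.0389]
tool_rot: [0.999, -0.042, 0.0, 0.0]
force: [-2.2, 0.1, 0.6]
finger_gap: 0.399
gripper_force: 1.0
```

Request:
servo_tool(rows=[[[0, 0, 0, 0.001, 0, 0, -0.2], [0, 0, 0, 0, 0, 0, -0.2]]])

```text
t: 5.62
tcp_pos: [0.5593, -0.1309, 0.039]
tool_rot: [0.999, -0.042, 0.0, 0.0]
force: [-2.9, 0.5, 0.7]
finger_gap: 0.401
gripper_force: 1.0
```

Request:
servo_tool(rows=[[[0, 0, 0, 0.001, 0, 0, -0.2], [0, 0, 0, 0, 0, 0, -0.2]]])

```text
t: 5.78
tcp_pos: [0.5603, -0.131, 0.0389]
tool_rot: [0.999, -0.042, 0.0, 0.0]
force: [-3.2, 0.2, 0.3]
finger_gap: 0.398
gripper_force: 1.1
```

Request:
servo_tool(rows=[[[0, 0, 0, 0.001, 0, 0, -0.2], [0, 0, 0, 0, 0, 0, -0.2]]])

```text
t: 5.95
tcp_pos: [0.5613, -0.1311, 0.0389]
tool_rot: [0.999, -0.042, 0.0, 0.0]
force: [-1.3, 0.3, 1.1]
finger_gap: 0.397
gripper_force: 1.1
```

```bash
cat >> h.py <<'E'
import cv2
def pic(n):
    b=manip.snapshot("scene")[190:370,200:440];cv2.imwrite(n,cv2.resize(b,(800,600),interpolation=cv2.INTER_CUBIC))
E
python3 -c "
from h import *;show();pic('pics/s2.png')
c=manip.camera_info('scene');T2=np.array(c['camera_from_world']);K2=np.array(c['K'])
cc,s=np.cos(Q[2]),np.sin(Q[2])
for n,x,y,z in [('lidF top front-most expected',.093+.029,-.132,.064),('lid rear edge',.064,-.132,.064),('lidR rear',0,-.132,.064),('lip top',.125,-.132,.046)]:
    w=np.array([Q[0]+cc*x-s*y,Q[1]+s*x+cc*y,z]);p=T2[:3,:3]@w+T2[:3,3];u=K2@p/p[2];print(n,((u[:2]-[200,190])*10/3).round())
"
```

```text
t 5.95 tray [-0.0056 -0.1317] z 0.0389 yaw err deg -0.05 zaxis [ 3.e-04 -1.e-04 -1.e+00] gap 0.397 F [-1.26  0.32  1.1 ]
lidF top front-most expected [396. 463.]
lid rear edge [318. 405.]
lidR rear [238. 345.]
lip top [400. 489.]
```

View pics/s2.png

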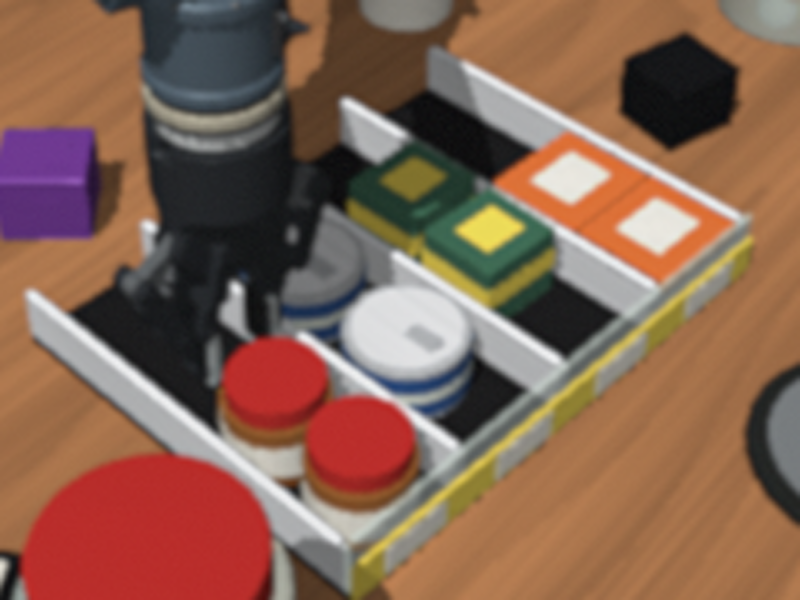

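Front lid centre is at about (361,438), against (357,434) expected at the lip, so the jars are essentially there. I'll press on in small steps until the force rises.

Request:
servo_tool(rows=[[[0, 0, 0, 0.001, 0, 0, -0.2], [0, 0, 0, 0, 0, 0, -0.2]]])

```text
t: 6.17
tcp_pos: [0.5623, -0.1312, 0.0389]
tool_rot: [0.999, -0.042, 0.0, 0.0]
force: [-2.4, 0.4, -0.1]
finger_gap: 0.402
gripper_force: 1.0
```

Request:
servo_tool(rows=[[[0, 0, 0, 0.001, 0, 0, -0.2], [0, 0, 0, 0, 0, 0, -0.2]]])

```text
t: 6.33
tcp_pos: [0.5629, -0.1312, 0.0389]
tool_rot: [0.999, -0.041, -0.0, -0.0]
force: [-2.3, 1.0, -0.1]
finger_gap: 0.399
gripper_force: 1.2
```

Request:
servo_tool(rows=[[[0, 0, 0, 0.001, 0, 0, -0.2], [0, 0, 0, 0, 0, 0, -0.2]]])

```text
t: 6.5
tcp_pos: [0.5631, -0.1311, 0.0388]
tool_rot: [0.999, -0.041, -0.001, -0.0]
force: [-6.3, 0.2, 2.2]
finger_gap: 0.403
gripper_force: 2.2
```

Request:
servo_tool(rows=[[[0, 0, 0, 0.001, 0, 0, -0.2], [0, 0, 0, 0, 0, 0, -0.2]]])

```text
t: 6.67
tcp_pos: [0.5632, -0.131, 0.0387]
tool_rot: [0.999, -0.041, -0.002, -0.0]
force: [-6.2, 0.4, 3.1]
finger_gap: 0.396
gripper_force: 3.0
```

Firm stop against the lip with a steady 6 N. I'll back out, rise, and move to the tin lane.

Request:
servo_tool(rows=[[[0, 0, 0, -0.003, 0, 0, -0.2], [0, 0, 0, -0.005, 0, 0, -0.2], [0, 0, 0, -0.02, 0, 0, -0.2], [0, 0, 0, -0.03, 0, 0, -0.2], [0, 0, 0, -0.03, 0, 0, -0.2], [0, 0, 0, -0.025, 0, 0, -0.2], [0, 0, 0, 0, 0, -0.03, -0.2], [0, 0, 0, 0, 0, -0.035, -0.2]]])

```text
t: 7.33
tcp_pos: [0.4501, -0.1212, 0.1029]
tool_rot: [0.999, -0.042, -0.002, -0.001]
force: [1.1, 0.1, 0.6]
finger_gap: 0.396
gripper_force: 0.0
```

Request:
servo_tool(rows=[[[0, 0, 0, 0, -0.022, 0, -0.2], [0, 0, 0, 0, -0.022, 0, -0.2], [0, 0, 0, 0, -0.022, 0, -0.2], [0, 0, 0, 0, -0.022, 0, -0.2], [0, 0, 0, 0, 0, 0, -0.2], [0, 0, 0, 0, 0, 0, -0.2]]])

```text
t: 7.83
tcp_pos: [0.4611, -0.0339, 0.1044]
tool_rot: [0.999, -0.04, 0.002, 0.0]
force: [0.7, -0.1, -0.8]
finger_gap: 0.404
gripper_force: 0.0
```

```bash
python3 -c "from h import *;show()"
```

```text
t 7.83 tray [-0.1135 -0.043 ] z 0.1044 yaw err deg 0.08 zaxis [ 0.0034 -0.001  -1.    ] gap 0.404 F [ 0.67 -0.06 -0.78]
```

Request:
servo_tool(rows=[[[0, 0, 0, 0, 0.001, 0.015, -0.2], [0, 0, 0, 0, 0, 0.02, -0.2], [0, 0, 0, 0, 0, 0.015, -0.2], [0, 0, 0, 0, 0, 0.01, -0.2], [0, 0, 0, 0, 0, 0.005, -0.2], [0, 0, 0, 0, 0, 0, -0.2], [0, 0, 0, 0.006, 0, 0, -0.2], [0, 0, 0, 0.006, 0, 0, -0.2]]])

```text
t: 8.5
tcp_pos: [0.4726, -0.0369, 0.0395]
tool_rot: [0.999, -0.042, 0.001, 0.0]
force: [0.5, -0.7, 0.2]
finger_gap: 0.403
gripper_force: 0.0
```

Request:
servo_tool(rows=[[[0, 0, 0, 0.004, 0, 0, -0.2], [0, 0, 0, 0.004, 0, 0, -0.2], [0, 0, 0, 0.004, 0, 0, -0.2], [0, 0, 0, 0.004, 0, 0, -0.2], [0, 0, 0, 0.004, 0, 0, -0.2], [0, 0, 0, 0.004, 0, 0, -0.2], [0, 0, 0, 0.004, 0, 0, -0.2], [0, 0, 0, 0.004, 0, 0, -0.2]]])

```text
t: 9.17
tcp_pos: [0.5038, -0.0389, 0.0389]
tool_rot: [0.999, -0.041, -0.0, -0.0]
force: [0.8, -0.0, -0.4]
finger_gap: 0.4
gripper_force: 0.0
```

```bash
python3 -c "from h import *;show()"
```

```text
t 9.17 tray [-0.0704 -0.0445] z 0.0389 yaw err deg -0.04 zaxis [-1.e-04  0.e+00 -1.e+00] gap 0.4 F [ 0.83 -0.01 -0.43]
```

No contact yet where I expected it, so I'll look before going on.

```bash
python3 -c "
from h import *;show();pic('pics/s3.png')
c=manip.camera_info('scene');T2=np.array(c['camera_from_world']);K2=np.array(c['K'])
cc,s=np.cos(Q[2]),np.sin(Q[2])
for n,x,y,z in [('tinR top rear expected if unmoved',-.082,-.0445,.046),('tinR centre',-.044,-.0445,.046),('tcp',-.0704,-.0445,.039),('tipR',-.0704,-.0445-.017,.02),('tipL',-.0704,-.0445+.017,.02)]:
    w=np.array([Q[0]+cc*x-s*y,Q[1]+s*x+cc*y,z]);p=T2[:3,:3]@w+T2[:3,3];u=K2@p/p[2];print(n,((u[:2]-[200,190])*10/3).round())
"
```

```text
t 9.17 tray [-0.0704 -0.0445] z 0.0389 yaw err deg -0.04 zaxis [-1.e-04  0.e+00 -1.e+00] gap 0.4 F [ 0.83 -0.01 -0.43]
tinR top rear expected if unmoved [256. 226.]
tinR centre [298. 255.]
tcp [269. 243.]
tipR [250. 279.]
tipL [290. 253.]
```

View pics/s3.png

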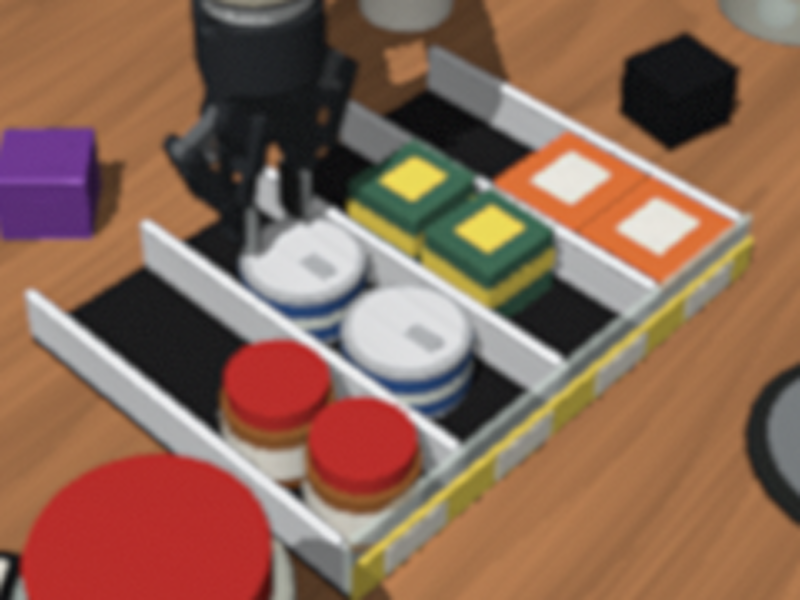

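The seen fingertips (≈(256,252) and (305,213)) overlap the rear tin's top edge. I'll check numerically whether they're above the tin or hidden behind it.

```bash
python3 -c "
from h import *
c=manip.camera_info('scene');T2=np.array(c['camera_from_world']);K2=np.array(c['K'])
cc,s=np.cos(Q[2]),np.sin(Q[2])
for tx,ty in [(-.0056,-.1317),(-.0704,-.0445)]:
  for sy in (-.024,.024):
    for z in (.01,.02,.03,.04,.05):
      x,y=tx,ty+sy
      w=np.array([Q[0]+cc*x-s*y,Q[1]+s*x+cc*y,z]);p=T2[:3,:3]@w+T2[:3,3];u=K2@p/p[2];print(tx,sy,z,((u[:2]-[200,190])*10/3).round())
"
python3 - <<'E'
import cv2,numpy as np
a=cv2.imread('pics/s2.png')[200:420,80:340];b=cv2.imread('pics/s3.png')[120:340,160:420]
o=np.hstack([a,b]);o=cv2.convertScaleAbs(o,alpha=1.5,beta=25);cv2.imwrite('pics/z.png',cv2.resize(o,(800,338)))
E
```

```text
-0.0056 -0.024 0.01 [205. 428.]
-0.0056 -0.024 0.02 [204. 416.]
-0.0056 -0.024 0.03 [203. 404.]
-0.0056 -0.024 0.04 [201. 392.]
-0.0056 -0.024 0.05 [200. 380.]
-0.0056 0.024 0.01 [267. 384.]
-0.0056 0.024 0.02 [266. 372.]
-0.0056 0.024 0.03 [265. 360.]
-0.0056 0.024 0.04 [265. 348.]
-0.0056 0.024 0.05 [264. 335.]
-0.0704 -0.024 0.01 [242. 297.]
-0.0704 -0.024 0.02 [241. 285.]
-0.0704 -0.024 0.03 [241. 273.]
-0.0704 -0.024 0.04 [240. 261.]
-0.0704 -0.024 0.05 [239. 249.]
-0.0704 0.024 0.01 [298. 259.]
-0.0704 0.024 0.02 [298. 247.]
-0.0704 0.024 0.03 [297. 236.]
-0.0704 0.024 0.04 [297. 224.]
-0.0704 0.024 0.05 [297. 211.]
```

View pics/z.png

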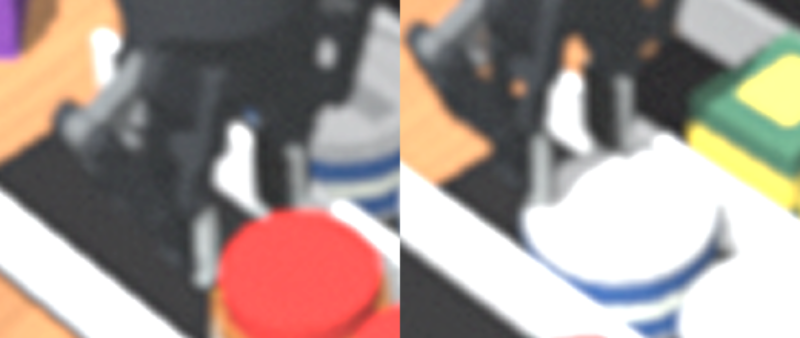

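The fingertips look to be at z≈0.05, higher than nominal and just over the tin's rim. I'll back off and find the real tip height by touching the tray floor gently.

Request:
servo_tool(rows=[[[0, 0, 0, -0.015, 0, 0, -0.2], [0, 0, 0, -0.015, 0, 0, -0.2], [0, 0, 0, -0.015, 0, 0, -0.2], [0, 0, 0, 0, 0, 0.002, -0.2], [0, 0, 0, 0, 0, 0.002, -0.2], [0, 0, 0, 0, 0, 0.001, -0.2], [0, 0, 0, 0, 0, 0, -0.2]]])

```text
t: 9.8
tcp_pos: [0.4602, -0.0357, 0.0337]
tool_rot: [0.999, -0.042, 0.001, 0.0]
force: [0.9, 0.1, -0.0]
finger_gap: 0.397
gripper_force: 0.0
```

Request:
servo_tool(rows=[[[0, 0, 0, 0, 0, 0.002, -0.2], [0, 0, 0, 0, 0, 0.001, -0.2], [0, 0, 0, 0, 0, 0, -0.2]]])

```text
t: 10.05
tcp_pos: [0.459, -0.0353, 0.0307]
tool_rot: [0.999, -0.041, 0.0, 0.0]
force: [0.5, 0.3, 0.1]
finger_gap: 0.399
gripper_force: 0.0
```

Request:
servo_tool(rows=[[[0, 0, 0, 0, 0, 0.002, -0.2], [0, 0, 0, 0, 0, 0.001, -0.2], [0, 0, 0, 0, 0, 0, -0.2]]])

```text
t: 10.3
tcp_pos: [0.4586, -0.0352, 0.0277]
tool_rot: [0.999, -0.042, -0.0, -0.0]
force: [-0.2, 0.7, -0.4]
finger_gap: 0.401
gripper_force: 0.0
```

Request:
servo_tool(rows=[[[0, 0, 0, 0, 0, 0.002, -0.2], [0, 0, 0, 0, 0, 0.001, -0.2], [0, 0, 0, 0, 0, 0, -0.2]]])

```text
t: 10.55
tcp_pos: [0.4585, -0.0352, 0.0247]
tool_rot: [0.999, -0.042, -0.0, -0.0]
force: [-0.2, -0.7, 0.3]
finger_gap: 0.4
gripper_force: 0.0
```

Request:
servo_tool(rows=[[[0, 0, 0, 0, 0, 0.002, -0.2], [0, 0, 0, 0, 0, 0.001, -0.2], [0, 0, 0, 0, 0, 0, -0.2]]])

```text
t: 10.8
tcp_pos: [0.4585, -0.0352, 0.0217]
tool_rot: [0.999, -0.042, -0.0, -0.0]
force: [0.0, 0.8, -0.3]
finger_gap: 0.4
gripper_force: 0.0
```

```bash
python3 -c "
from h import *;show()
b=manip.snapshot('scene')[190:310,200:360];b=cv2.convertScaleAbs(b,alpha=1.8,beta=25);cv2.imwrite('pics/s4.png',cv2.resize(b,(800,600),interpolation=cv2.INTER_CUBIC))
c=manip.camera_info('scene');T2=np.array(c['camera_from_world']);K2=np.array(c['K'])
cc,s=np.cos(Q[2]),np.sin(Q[2]);tp=tray(manip.sense()['tcp_pos'])
for sy in (-.024,.024):
    for z in (.006,.02,.04):
      x,y=tp[0]+.011,tp[1]+sy
      w=np.array([Q[0]+cc*x-s*y,Q[1]+s*x+cc*y,z]);p=T2[:3,:3]@w+T2[:3,3];u=K2@p/p[2];print(sy,z,((u[:2]-[200,190])*5).round())
"
```

```text
t 10.8 tray [-0.1159 -0.0445] z 0.0217 yaw err deg -0.05 zaxis [-4.e-04  1.e-04 -1.e+00] gap 0.4 F [ 0.02  0.84 -0.26]
-0.024 0.006 [308. 412.]
-0.024 0.02 [306. 388.]
-0.024 0.04 [303. 352.]
0.024 0.006 [392. 358.]
0.024 0.02 [391. 334.]
0.024 0.04 [389. 298.]
```

View pics/s4.png

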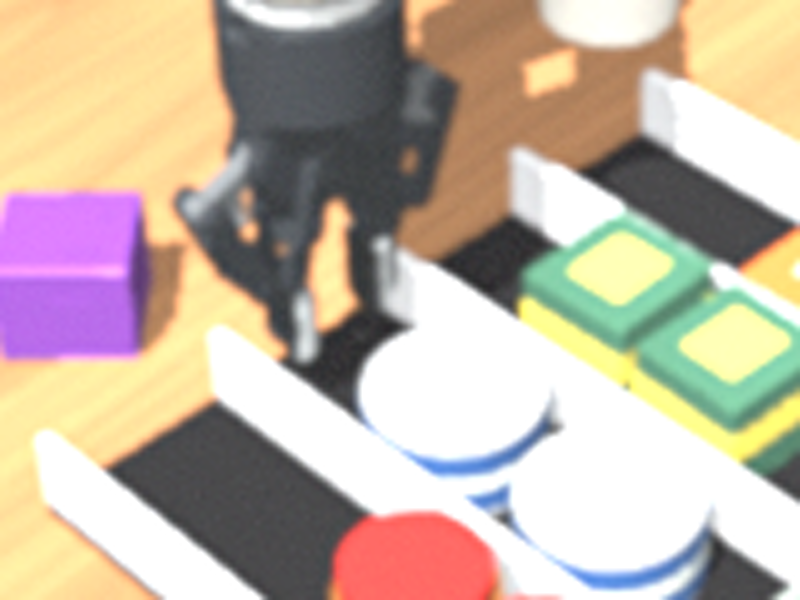

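The tips are at about (303,362) and (387,310), which works out to z≈0.034. That is about 12 mm above the reported TCP, so they passed over the tin. I'll keep descending in small checked steps.

Request:
servo_tool(rows=[[[0, 0, 0, 0, 0, 0.002, -0.2], [0, 0, 0, 0, 0, 0.001, -0.2], [0, 0, 0, 0, 0, 0, -0.2]]])

```text
t: 11.1
tcp_pos: [0.4585, -0.0352, 0.0187]
tool_rot: [0.999, -0.042, -0.0, -0.0]
force: [0.7, -0.3, -0.2]
finger_gap: 0.403
gripper_force: 0.0
```

Request:
servo_tool(rows=[[[0, 0, 0, 0, 0, 0.002, -0.2], [0, 0, 0, 0, 0, 0.001, -0.2], [0, 0, 0, 0, 0, 0, -0.2]]])

```text
t: 11.35
tcp_pos: [0.4585, -0.0352, 0.0157]
tool_rot: [0.999, -0.042, -0.0, -0.0]
force: [0.2, 0.4, -0.2]
finger_gap: 0.399
gripper_force: 0.0
```

Request:
servo_tool(rows=[[[0, 0, 0, 0, 0, 0.002, -0.2], [0, 0, 0, 0, 0, 0.001, -0.2], [0, 0, 0, 0, 0, 0, -0.2]]])

```text
t: 11.6
tcp_pos: [0.4586, -0.0352, 0.0127]
tool_rot: [0.999, -0.042, -0.0, -0.0]
force: [0.8, 0.1, -0.3]
finger_gap: 0.4
gripper_force: 0.0
```

Request:
servo_tool(rows=[[[0, 0, 0, 0, 0, 0.002, -0.2], [0, 0, 0, 0, 0, 0.001, -0.2], [0, 0, 0, 0, 0, 0, -0.2]]])

```text
t: 11.85
tcp_pos: [0.4586, -0.0352, 0.0097]
tool_rot: [0.999, -0.042, -0.0, -0.0]
force: [-0.3, 0.2, 1.4]
finger_gap: 0.401
gripper_force: 0.0
```

The fingertips are now around z≈0.02, a good height for the tins. Pushing the tins forward.

Request:
servo_tool(rows=[[[0, 0, 0, 0.006, 0, 0, -0.2], [0, 0, 0, 0.006, 0, 0, -0.2], [0, 0, 0, 0.006, 0, 0, -0.2], [0, 0, 0, 0.004, 0, 0, -0.2], [0, 0, 0, 0.003, 0, 0, -0.2], [0, 0, 0, 0.003, 0, 0, -0.2], [0, 0, 0, 0.003, 0, 0, -0.2], [0, 0, 0, 0.003, 0, 0, -0.2]]])

```text
t: 12.52
tcp_pos: [0.4916, -0.0376, 0.0099]
tool_rot: [0.999, -0.041, -0.001, -0.0]
force: [-1.6, 0.3, 1.8]
finger_gap: 0.4
gripper_force: 1.0
```

Request:
servo_tool(rows=[[[0, 0, 0, 0.003, 0, 0, -0.2], [0, 0, 0, 0.003, 0, 0, -0.2], [0, 0, 0, 0.003, 0, 0, -0.2], [0, 0, 0, 0.003, 0, 0, -0.2]]])

```text
t: 12.85
tcp_pos: [0.5037, -0.0388, 0.0098]
tool_rot: [0.999, -0.041, -0.001, -0.0]
force: [-3.9, 0.9, 2.3]
finger_gap: 0.401
gripper_force: 1.7
```

```bash
python3 -c "from h import *;show()"
```

```text
t 12.85 tray [-0.0706 -0.0444] z 0.0098 yaw err deg -0.05 zaxis [-2.3e-03  6.0e-04 -1.0e+00] gap 0.401 F [-3.88  0.89  2.27]
```

Request:
servo_tool(rows=[[[0, 0, 0, -0.003, 0, 0, -0.2], [0, 0, 0, 0, 0, -0.003, -0.2], [0, 0, 0, 0, 0, 0, -0.2]]])

```text
t: 13.1
tcp_pos: [0.5027, -0.0392, 0.0134]
tool_rot: [0.999, -0.042, 0.001, 0.0]
force: [0.4, 0.6, -0.7]
finger_gap: 0.4
gripper_force: 0.0
```

Request:
servo_tool(rows=[[[0, 0, 0, 0.003, 0, 0, -0.2], [0, 0, 0, 0.003, 0, 0, -0.2], [0, 0, 0, 0.003, 0, 0, -0.2], [0, 0, 0, 0.003, 0, 0, -0.2], [0, 0, 0, 0.003, 0, 0, -0.2]]])

```text
t: 13.52
tcp_pos: [0.5157, -0.0397, 0.0129]
tool_rot: [0.999, -0.041, -0.001, -0.0]
force: [-3.3, 0.3, 3.6]
finger_gap: 0.399
gripper_force: 2.3
```

Request:
servo_tool(rows=[[[0, 0, 0, 0.003, 0, 0, -0.2], [0, 0, 0, 0.003, 0, 0, -0.2], [0, 0, 0, 0.003, 0, 0, -0.2], [0, 0, 0, 0.003, 0, 0, -0.2]]])

```text
t: 13.85
tcp_pos: [0.5287, -0.041, 0.0129]
tool_rot: [0.999, -0.041, -0.0, -0.0]
force: [-3.6, 0.6, 3.5]
finger_gap: 0.401
gripper_force: 2.2
```

```bash
python3 -c "from h import *;show()"
```

```text
t 13.85 tray [-0.0455 -0.0446] z 0.0129 yaw err deg -0.05 zaxis [-1.e-04  0.e+00 -1.e+00] gap 0.401 F [-3.65  0.57  3.49]
```

Request:
servo_tool(rows=[[[0, 0, 0, 0.002, 0, 0, -0.2], [0, 0, 0, 0.002, 0, 0, -0.2], [0, 0, 0, 0.002, 0, 0, -0.2], [0, 0, 0, 0.001, 0, 0, -0.2], [0, 0, 0, 0, 0, 0, -0.2]]])

```text
t: 14.27
tcp_pos: [0.5361, -0.0417, 0.0129]
tool_rot: [0.999, -0.042, 0.001, 0.0]
force: [-3.1, -0.0, 1.7]
finger_gap: 0.398
gripper_force: 1.6
```

Request:
servo_tool(rows=[[[0, 0, 0, 0.001, 0, 0, -0.2], [0, 0, 0, 0.001, 0, 0, -0.2], [0, 0, 0, 0, 0, 0, -0.2]]])

```text
t: 14.52
tcp_pos: [0.5376, -0.0418, 0.0129]
tool_rot: [0.999, -0.042, 0.0, 0.0]
force: [-3.3, 0.2, 2.4]
finger_gap: 0.402
gripper_force: 2.0
```

Request:
servo_tool(rows=[[[0, 0, 0, 0.001, 0, 0, -0.2], [0, 0, 0, 0.001, 0, 0, -0.2], [0, 0, 0, 0, 0, 0, -0.2]]])

```text
t: 14.77
tcp_pos: [0.5398, -0.042, 0.0129]
tool_rot: [0.999, -0.042, 0.0, 0.0]
force: [-3.8, 0.0, 2.1]
finger_gap: 0.4
gripper_force: 1.9
```

```bash
python3 -c "from h import *;show()"
```

```text
t 14.77 tray [-0.0343 -0.0447] z 0.0129 yaw err deg -0.05 zaxis [ 7.e-04 -1.e-04 -1.e+00] gap 0.4 F [-3.77  0.04  2.09]
```

Request:
servo_tool(rows=[[[0, 0, 0, 0.001, 0, 0, -0.2], [0, 0, 0, 0, 0, 0, -0.2]]])

```text
t: 14.93
tcp_pos: [0.5407, -0.0421, 0.0129]
tool_rot: [0.999, -0.042, 0.0, 0.0]
force: [-3.9, 1.2, 2.4]
finger_gap: 0.403
gripper_force: 2.0
```

Request:
servo_tool(rows=[[[0, 0, 0, 0.001, 0, 0, -0.2], [0, 0, 0, 0, 0, 0, -0.2]]])

```text
t: 15.1
tcp_pos: [0.5417, -0.0422, 0.0129]
tool_rot: [0.999, -0.042, 0.0, 0.0]
force: [-3.2, 0.6, 2.0]
finger_gap: 0.404
gripper_force: 1.9
```

Request:
servo_tool(rows=[[[0, 0, 0, 0.001, 0, 0, -0.2], [0, 0, 0, 0, 0, 0, -0.2]]])

```text
t: 15.27
tcp_pos: [0.5417, -0.0421, 0.0129]
tool_rot: [0.999, -0.041, -0.001, -0.0]
force: [-4.2, -0.2, 3.2]
finger_gap: 0.399
gripper_force: 2.6
```

Request:
servo_tool(rows=[[[0, 0, 0, 0.001, 0, 0, -0.2], [0, 0, 0, 0, 0, 0, -0.2]]])

```text
t: 15.43
tcp_pos: [0.5418, -0.0421, 0.0129]
tool_rot: [0.999, -0.041, -0.002, -0.0]
force: [-6.6, -0.1, 6.1]
finger_gap: 0.404
gripper_force: 3.4
```

Stopped at the lip (TCP tray x −0.0324, 6.6 N). On to the tea lane.

Request:
servo_tool(rows=[[[0, 0, 0, -0.003, 0, 0, -0.2], [0, 0, 0, -0.005, 0, 0, -0.2], [0, 0, 0, -0.02, 0, 0, -0.2], [0, 0, 0, -0.03, 0, 0, -0.2], [0, 0, 0, -0.025, 0, 0, -0.2], [0, 0, 0, 0, 0, -0.03, -0.2], [0, 0, 0, 0, 0, -0.035, -0.2], [0, 0, 0, 0, 0, 0, -0.2]]])

```text
t: 16.1
tcp_pos: [0.465, -0.0367, 0.0822]
tool_rot: [0.999, -0.042, 0.006, 0.002]
force: [0.7, -0.7, 0.7]
finger_gap: 0.399
gripper_force: 0.0
```

Request:
servo_tool(rows=[[[0, 0, 0, 0, -0.022, 0, -0.2], [0, 0, 0, 0, -0.022, 0, -0.2], [0, 0, 0, 0, -0.023, 0, -0.2], [0, 0, 0, 0, -0.022, 0, -0.2], [0, 0, 0, 0, 0, 0, -0.2], [0, 0, 0, 0, 0, 0, -0.2]]])

```text
t: 16.6
tcp_pos: [0.4693, 0.054, 0.0778]
tool_rot: [0.999, -0.04, 0.001, 0.0]
force: [-0.6, 0.5, -0.6]
finger_gap: 0.395
gripper_force: 0.0
```

```bash
python3 -c "from h import *;show()"
```

```text
t 16.6 tray [-0.1125  0.0452] z 0.0778 yaw err deg 0.1 zaxis [ 2.9e-03 -4.0e-04 -1.0e+00] gap 0.395 F [-0.55  0.46 -0.62]
```

Request:
servo_tool(rows=[[[0, 0, 0, 0, 0, 0.02, -0.2], [0, 0, 0, 0, 0, 0.02, -0.2], [0, 0, 0, 0, 0, 0.015, -0.2], [0, 0, 0, 0, 0, 0.006, -0.2], [0, 0, 0, 0, 0, 0.003, -0.2], [0, 0, 0, 0, 0, 0, -0.2]]])

```text
t: 17.1
tcp_pos: [0.4683, 0.0527, 0.0135]
tool_rot: [0.999, -0.042, -0.0, 0.0]
force: [-0.2, 0.5, -0.1]
finger_gap: 0.404
gripper_force: 0.0
```

Request:
servo_tool(rows=[[[0, 0, 0, 0.006, 0, 0, -0.2], [0, 0, 0, 0.006, 0, 0, -0.2], [0, 0, 0, 0.006, 0, 0, -0.2], [0, 0, 0, 0.004, 0, 0, -0.2], [0, 0, 0, 0.003, 0, 0, -0.2], [0, 0, 0, 0.003, 0, 0, -0.2], [0, 0, 0, 0.003, 0, 0, -0.2], [0, 0, 0, 0.003, 0, 0, -0.2]]])

```text
t: 17.77
tcp_pos: [0.502, 0.0505, 0.0139]
tool_rot: [0.999, -0.041, -0.0, -0.0]
force: [-0.5, 0.2, -0.3]
finger_gap: 0.404
gripper_force: 0.0
```

Request:
servo_tool(rows=[[[0, 0, 0, 0.003, 0, 0, -0.2], [0, 0, 0, 0.003, 0, 0, -0.2], [0, 0, 0, 0.003, 0, 0, -0.2], [0, 0, 0, 0.003, 0, 0, -0.2]]])

```text
t: 18.1
tcp_pos: [0.5138, 0.0495, 0.0138]
tool_rot: [0.999, -0.041, -0.0, -0.0]
force: [-0.5, 0.1, 0.0]
finger_gap: 0.399
gripper_force: 0.4
```

```bash
python3 -c "from h import *;show()"
```

```text
t 18.1 tray [-0.0677  0.0444] z 0.0138 yaw err deg -0.04 zaxis [-7.e-04  1.e-04 -1.e+00] gap 0.399 F [-0.5   0.12  0.01]
```

Request:
servo_tool(rows=[[[0, 0, 0, 0.003, 0, 0, -0.2], [0, 0, 0, 0.003, 0, 0, -0.2], [0, 0, 0, 0.003, 0, 0, -0.2], [0, 0, 0, 0.003, 0, 0, -0.2], [0, 0, 0, 0.003, 0, 0, -0.2], [0, 0, 0, 0.003, 0, 0, -0.2], [0, 0, 0, 0.003, 0, 0, -0.2], [0, 0, 0, 0.003, 0, 0, -0.2]]])

```text
t: 18.77
tcp_pos: [0.5382, 0.0475, 0.0139]
tool_rot: [0.999, -0.042, 0.0, 0.0]
force: [0.0, -0.3, -0.9]
finger_gap: 0.398
gripper_force: 0.3
```

Request:
servo_tool(rows=[[[0, 0, 0, 0.003, 0, 0, -0.2], [0, 0, 0, 0.003, 0, 0, -0.2], [0, 0, 0, 0.003, 0, 0, -0.2], [0, 0, 0, 0.003, 0, 0, -0.2], [0, 0, 0, 0.003, 0, 0, -0.2], [0, 0, 0, 0.003, 0, 0, -0.2], [0, 0, 0, 0.003, 0, 0, -0.2], [0, 0, 0, 0.003, 0, 0, -0.2]]])

```text
t: 19.43
tcp_pos: [0.562, 0.0455, 0.0139]
tool_rot: [0.999, -0.042, -0.0, 0.0]
force: [-0.4, 0.2, -1.2]
finger_gap: 0.4
gripper_force: 0.3
```

Request:
servo_tool(rows=[[[0, 0, 0, 0.003, 0, 0, -0.2], [0, 0, 0, 0.003, 0, 0, -0.2], [0, 0, 0, 0.003, 0, 0, -0.2], [0, 0, 0, 0.003, 0, 0, -0.2], [0, 0, 0, 0.002, 0, 0, -0.2], [0, 0, 0, 0.001, 0, 0, -0.2], [0, 0, 0, 0, 0, 0, -0.2]]])

```text
t: 20.02
tcp_pos: [0.5772, 0.0442, 0.014]
tool_rot: [0.999, -0.042, 0.0, 0.0]
force: [0.4, 0.0, -0.1]
finger_gap: 0.402
gripper_force: 0.0
```

```bash
python3 -c "from h import *;show()"
```

```text
t 20.02 tray [-0.0041  0.0443] z 0.014 yaw err deg -0.05 zaxis [ 9.e-04 -1.e-04 -1.e+00] gap 0.402 F [ 0.38  0.02 -0.05]
```

Close to the expected stop at about +0.002. Now 1 mm steps.

Request:
servo_tool(rows=[[[0, 0, 0, 0.001, 0, 0, -0.2], [0, 0, 0, 0.001, 0, 0, -0.2], [0, 0, 0, 0.001, 0, 0, -0.2], [0, 0, 0, 0, 0, 0, -0.2]]])

```text
t: 20.35
tcp_pos: [0.5799, 0.044, 0.014]
tool_rot: [0.999, -0.042, 0.0, -0.0]
force: [-0.7, -0.5, 1.0]
finger_gap: 0.397
gripper_force: 0.4
```

Request:
servo_tool(rows=[[[0, 0, 0, 0.001, 0, 0, -0.2], [0, 0, 0, 0.001, 0, 0, -0.2], [0, 0, 0, 0, 0, 0, -0.2]]])

```text
t: 20.6
tcp_pos: [0.5821, 0.0438, 0.0139]
tool_rot: [0.999, -0.042, 0.0, 0.0]
force: [-0.3, 0.2, 0.2]
finger_gap: 0.4
gripper_force: 0.3
```

Request:
servo_tool(rows=[[[0, 0, 0, 0.001, 0, 0, -0.2], [0, 0, 0, 0.001, 0, 0, -0.2], [0, 0, 0, 0, 0, 0, -0.2]]])

```text
t: 20.85
tcp_pos: [0.5841, 0.0436, 0.0139]
tool_rot: [0.999, -0.042, 0.0, 0.0]
force: [-0.8, 0.9, 0.2]
finger_gap: 0.399
gripper_force: 0.2
```

Request:
servo_tool(rows=[[[0, 0, 0, 0.001, 0, 0, -0.2], [0, 0, 0, 0, 0, 0, -0.2]]])

```text
t: 21.02
tcp_pos: [0.5846, 0.0436, 0.0139]
tool_rot: [0.999, -0.042, -0.0, -0.0]
force: [-0.8, 0.0, 0.2]
finger_gap: 0.404
gripper_force: 0.5
```

```bash
python3 -c "from h import *;show()"
```

```text
t 21.02 tray [0.0033 0.0444] z 0.0139 yaw err deg -0.05 zaxis [-3.e-04  1.e-04 -1.e+00] gap 0.404 F [-0.79  0.02  0.24]
```

Request:
servo_tool(rows=[[[0, 0, 0, 0.001, 0, 0, -0.2], [0, 0, 0, 0, 0, 0, -0.2]]])

```text
t: 21.18
tcp_pos: [0.5845, 0.0436, 0.0139]
tool_rot: [0.999, -0.042, -0.001, -0.0]
force: [-3.6, -0.1, 3.1]
finger_gap: 0.398
gripper_force: 1.8
```

Request:
servo_tool(rows=[[[0, 0, 0, 0.001, 0, 0, -0.2], [0, 0, 0, 0, 0, 0, -0.2]]])

```text
t: 21.35
tcp_pos: [0.5845, 0.0436, 0.0138]
tool_rot: [0.999, -0.041, -0.002, -0.0]
force: [-5.2, -0.3, 4.1]
finger_gap: 0.397
gripper_force: 2.9
```

Request:
servo_tool(rows=[[[0, 0, 0, 0.0005, 0, 0, -0.2], [0, 0, 0, 0, 0, 0, -0.2]]])

```text
t: 21.52
tcp_pos: [0.5845, 0.0436, 0.0139]
tool_rot: [0.999, -0.041, -0.003, -0.0]
force: [-7.1, -0.1, 4.8]
finger_gap: 0.4
gripper_force: 3.3
```

Firmly stopped at the lip. I'll retreat, rise and swing aside to look.

Request:
servo_tool(rows=[[[0, 0, 0, -0.003, 0, 0, -0.2], [0, 0, 0, -0.005, 0, 0, -0.2], [0, 0, 0, -0.025, 0, 0, -0.2], [0, 0, 0, -0.035, 0, 0, -0.2], [0, 0, 0, -0.035, 0, 0, -0.2], [0, 0, 0, -0.015, 0, -0.02, -0.2], [0, 0, 0, 0, 0, -0.04, -0.2], [0, 0, 0, 0, 0, -0.04, -0.2]]])

```text
t: 22.18
tcp_pos: [0.4675, 0.0534, 0.1138]
tool_rot: [0.999, -0.042, -0.002, -0.0]
force: [1.4, 0.8, 0.4]
finger_gap: 0.402
gripper_force: 0.0
```

Request:
servo_tool(rows=[[[0, 0, 0, 0, 0, -0.04, -0.2], [0, 0, 0, 0, 0, -0.04, -0.2], [0, 0, 0, 0, 0.035, 0, -0.2], [0, 0, 0, 0, 0.036, 0, -0.2], [0, 0, 0, 0, 0.036, 0, -0.2], [0, 0, 0, 0, 0.036, 0, -0.2], [0, 0, 0, -0.01, 0.036, 0, -0.2], [0, 0, 0, -0.013, 0.036, 0, -0.2]]])

```text
t: 22.85
tcp_pos: [0.43, -0.1618, 0.1944]
tool_rot: [0.999, -0.041, 0.002, 0.001]
force: [0.7, 0.4, 0.0]
finger_gap: 0.4
gripper_force: 0.0
```

Request:
servo_tool(rows=[[[0, 0, 0, -0.013, 0.036, 0, -0.2], [0, 0, 0, -0.013, 0.036, 0, -0.2], [0, 0, 0, -0.013, 0.036, 0, -0.2], [0, 0, 0, -0.013, 0.036, 0, -0.2], [0, 0, 0, -0.013, 0.036, 0, -0.2], [0, 0, 0, -0.013, 0.036, 0, -0.2], [0, 0, 0, -0.013, 0.036, 0, -0.2], [0, 0, 0, 0, 0, 0, -0.2]]])

```text
t: 23.52
tcp_pos: [0.3157, -0.4116, 0.1947]
tool_rot: [0.999, -0.044, 0.001, 0.005]
force: [0.2, -0.5, -0.1]
finger_gap: 0.395
gripper_force: 0.0
```

```bash
python3 - <<'E'
from h import *
show();im=manip.snapshot("top")[125:280,240:435]
cv2.imwrite("pics/f.png",cv2.resize(im,None,fx=3.8,fy=3.8,interpolation=cv2.INTER_CUBIC))
E
```

```text
t 23.52 tray [-0.2273 -0.4314] z 0.1947 yaw err deg -0.38 zaxis [ 0.0024 -0.01   -0.9999] gap 0.395 F [ 0.15 -0.52 -0.07]
```

View pics/f.png

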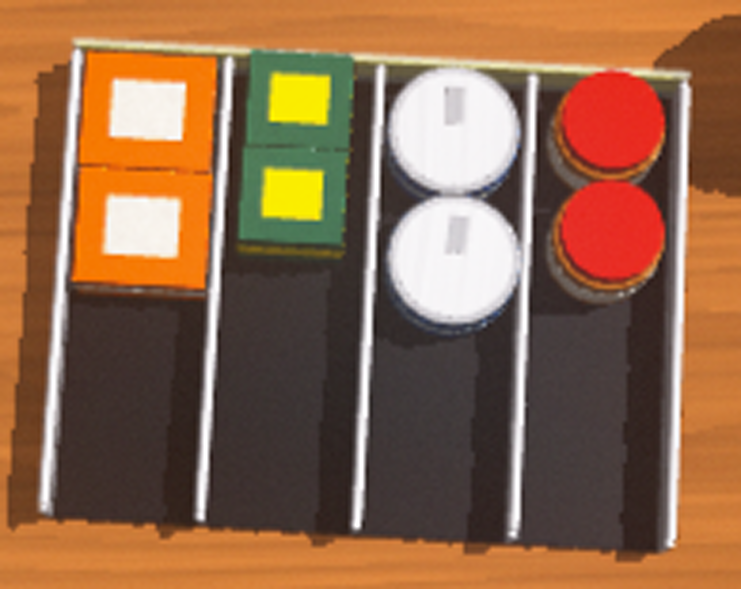

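All six goods are up at the lip: tea tops (301,98) and (292,195), tins (455,130) and (454,260), jars (611,119) and (609,231). The cartons look square and the soap hasn't moved. Checking the numbers.

```bash
python3 - <<'E'
from h import *
for n,p,z in [("teaF .091-.101",(301,98),.056),("teaR .031+",(292,195),.056),("tinF .081-.091",(455,130),.046),("tinR .001+",(454,260),.046),("jarF .087-.097",(611,119),.064),("jarR .019+",(609,231),.064),("tF l",(250,50),.056),("tF r",(354,55),.056),("tR l",(238,244),.056),("tR r",(343,249),.056)]:
    print(n,tray(ray(full(p),z)))
E
```

```text
teaF .091-.101 [0.0991 0.0446]
teaR .031+ [0.0421 0.0467]
tinF .081-.091 [ 0.088  -0.0445]
tinR .001+ [ 0.0118 -0.0471]
jarF .087-.097 [ 0.0939 -0.1311]
jarR .019+ [ 0.0289 -0.1321]
tF l [0.1259 0.0752]
tF r [0.1262 0.0157]
tR l [0.0121 0.0756]
tR r [0.0124 0.0163]
```

```bash
python3 -c "
from station import manip
print(manip.sign_off())"
```

```text
the job is handed in; nothing more can be done
None
```

I fronted up the tins, tea cartons and jars against the lip and handed the job in at about 23.5 s; my final measurements put all six goods within their limits and the cartons square, but the sign-off returned no verdict.

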